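# Seat the medallion of the square pendant

### The arm

A 7-joint arm with a two-finger parallel gripper is mounted at the origin on the work surface. World frame = base frame: x ahead of the robot, y to its left, z up, the work surface at z = 0. Lengths are in m, angles in degrees, forces in N, time in s.
With the tool pointing down it reaches from about 0.425 to 0.875 m from the base axis. Payload 4.7 kg.
Tool frame: the origin (TCP) lies on the centre line of the jaws, within the pads' length; the fingertips stand 8 mm ahead of it and the grasp point (between the pads) lies 11 mm behind it; z points along the fingers, y is the direction in which the jaws open and shut (so a half turn about z gives the same grasp; the last joint's range is limited). The gripper opens to 87 mm and grips with 3 to 60 N. Pads are 19 mm wide; open, the fingers measure 117 mm over their backs; the gripper's body (75 mm by 190 mm) begins 51 mm behind the grasp point.
Start: joints at [71.912, 18.392, -4.016, 83.108, 1.295, 78.541, -3.26], TCP at [0.21, -0.615, 0.196] pointing down, gripper open.
Joint ranges: [-163.93, 163.93], [-17.29, 119.83], [-79.2, 71.16], [3.27, 140.29], [-89.18, 269.18], [5.43, 117.66], [-154.24, 154.24]. Speed limits (degrees/s): [147.25, 147.25, 180, 180, 180, 180, 180].

### API

Orientations are given as [roll, pitch, yaw] about the fixed x, y, z axes, in that order (R = Rz(yaw) Ry(pitch) Rx(roll)).
In Python, from cell import status, vision, workorder gives the robot as it stands.
- The arm moves only by the tool step_arm, never from a script. Its argument "series" is a list of rows, each an object of numbers: "ax", "ay", "az": the turn, a rotation vector about the world's x, y, z in degrees; "x", "y", "z": the shift along the world's x, y, z in m; "claw": the opening in per cent of the stroke, from 0 (shut) to 100 (fully open). In form: [{"ax": .., "ay": .., "az": .., "x": .., "y": .., "z": .., "claw": ..}, ...]. A call has 1 to 12 rows; each row is the pose to reach, as a shift and turn from the pose commanded when the call began; what a row does not reach only later rows make up. A row lasts 1/10 s, in which the tool goes at most 50 mm and 8.59 degrees, less where a joint would pass 70% of its speed; a pose out of reach is approached as far as the arm can. A call with a gripper value outside its range is refused whole. The fingers move at their own pace and stop on an object; "squeeze" is the grip in N (left out, the last holds). Time passes only in rows, so rows that repeat a pose let the fingers close. It gives the time, the measured TCP pose, the force and the opening at its end, in the units of the state.
- status.get_obs(): the state, without advancing time (a new reading comes with each control period).
- vision.read_camera(name): name is "scene" or "top" or "wrist"; returns the picture (420x560x3 uint8, red, green, blue); there is no depth.
- vision.camera_params(name): a dict with "fovy" (degrees; the focal length in pixels is half the picture's height over the tangent of half this angle, whatever the lens; pixels are square), "cx", "cy" (the principal point, pixels), "dist" ([k1, k2, p1, p2, k3] as OpenCV has them; the pictures are not rectified), "eye" and "orientation" of the camera in the world; the wrist camera has in their place "tool_from_camera" (4x4, takes a point from camera to tool coordinates, whose origin is the TCP and whose axes are the flange's). Camera axes: x right, y down, z forward; pixel columns grow to the right and rows downward; lengths in m; the calibration is good to about 2 mm. A picture is of the moment at which its call begins: read the wrist's pose just before it. camera_params takes no time and is no camera call.
- workorder.sign_off(): hands the job in, once; it reports no verdict.
The state is a dict: "time_s": time; "qpos": joint angles; "joint_velocities": joint speeds; "effort": joint torques, N m; "tool_pos": TCP position; "tool_rot": TCP orientation; "force": force on the tool from outside, world axes, zero at the start; "wrist_torque": the same for the moment, N m; "grip_width": finger opening in m.
Only numpy, scipy, OpenCV 4.12 (cv2) and the standard library are available. Lean on these libraries where they do the work, as an engineer would, in place of code of your own. Each camera call takes 0.05 s, during which the arm holds its last target.

### The job

Press the medallion of the square pendant down with your fingertips until it is fully home in its setting, gently and without lifting or shifting the pendant, then draw the hand back up at least a hand's breadth clear of it. Do not touch the other three pendants, and leave the tools and pots where they are.

Things in the scene. Friction and masses are not known exactly. Their poses are not given: they have to be found in the camera images.
- square_medal_top (a point): Flat-topped brass disc, 34 mm across, in the middle of the square pendant; point at the centre of its top face, z up. As found it stands about 6 mm proud of its seat, top face 16 to 18 mm above the pad. The one to press. It slides straight down on a peg, needs about 4 N to move (a stiff push fit, no spring), stays where it is left, and meets a hard stop when home, its top then 12 mm above the pad and 1 mm above the pendant's rim.
- square_medal (a joint): How far the square pendant's medallion has been pressed in, m: 0 = fully proud, 0.006 = fully home. It starts between 0 and 0.0015. The stop at home is rigid and the piece is delicate (45 N is too hard): press slowly, 10 to 20 mm/s.
- square_pendant: Loose square brass pendant, 62 x 62 mm, 100 to 210 g, base plate 6 mm thick with a raised rim to 11 mm at the edges, small hanging loop beyond its +x edge. Origin: centre of its underside, which lies on the pad; z up.
- round_pendant: Loose round brass pendant, 62 mm across, 6 mm plate with a rim to 11 mm, with a small loop beyond its +x edge. Origin: centre of its underside under the medallion. Not to be touched.
- round_medal_top (a point): Flat-topped brass disc, 34 mm across, in the middle of the round pendant; point at the centre of its top face, z up. As found it stands about 6 mm proud of its seat, top face 16 to 18 mm above the pad. Must stay as found.
- flower_pendant: Loose flower-shaped brass pendant, six round petals, 70 mm across, 6 mm thick, with a small loop beyond its +x edge. Origin: centre of its underside under the medallion. Not to be touched.
- flower_medal_top (a point): Flat-topped brass disc, 34 mm across, in the middle of the flower pendant; point at the centre of its top face, z up. As found it stands about 6 mm proud of its seat, top face 16 to 18 mm above the pad. Must stay as found.
- drop_pendant: Loose drop-shaped brass pendant, a 54 mm disc drawn out to a point towards its +x, 78 mm long, 6 mm thick, with a small loop beyond its +x edge. Origin: centre of its underside under the medallion. Not to be touched.
- drop_medal_top (a point): Flat-topped brass disc, 34 mm across, in the middle of the drop pendant; point at the centre of its top face, z up. As found it stands about 6 mm proud of its seat, top face 16 to 18 mm above the pad. Must stay as found.
- board: Fixed wooden work board with a dark pad on top, 240 x 350 mm, pad surface 20 mm above the bench. Origin: centre of its underside; the pendants lie on it. The whole board stands in a different place and turned each time.
- long_punch: Loose steel punch, square bar 120 x 9 x 9 mm lying on the board along its own x; origin under its middle. Bystander.
- short_punch: Loose steel punch, square bar 90 x 11 x 11 mm lying on the board along its own x; origin under its middle. Bystander.
- collar: Loose steel ring, 28 mm across, 16 mm high, on the board; origin under its centre. Bystander.
- hammer: Loose chasing hammer lying on the bench at the robot's right, 230 mm long, 26 mm high, handle towards its own -x. Bystander.
- punch_cup: Brass cup, 64 mm across and 70 mm high, full of punches standing up to 125 mm, on the bench at the robot's right, near it. Origin under its centre. Bystander.
- small_pot: Empty brass pot, 54 mm across, 45 mm high, on the bench at the robot's left. Origin under its centre. Bystander.
- loupe: Black eyepiece, 42 mm across, 34 mm high, on the bench at the robot's left. Origin under its centre. Bystander.

How it is judged (in metres and radians):
On the way:
1. the fingertips touch the medallion of the square pendant and press it home (at least 4.5 of its 6 mm) (contact force between the fingers and square_pendant above 0.3 N and value of joint square_medal above 0.0045 m), for 0.02 s.
At the end, for the whole second after the job is handed in: The square pendant's medallion is pressed in at least 4.5 of 6 mm; that pendant lies flat and at rest within 10 mm of where it was; the other medallions within 2 mm and the tools and pots within 10 mm of where they were; the gripper's grasp point at least 90 mm from the medallion (value of joint square_medal above 0.0045 m and distance of each of square_pendant, long_punch, short_punch, collar, hammer, punch_cup, small_pot, loupe from where it was at the start of the episode below 0.01 m and angle between square_pendant's own z axis and vertical below 0.05 rad and height (world z) of square_pendant below 0.023 m and linear speed of square_pendant below 0.01 m/s and distance between the grasp point and square_medal_top above 0.09 m and distance of each of round_medal_top, flower_medal_top, drop_medal_top from where it was at the start of the episode below 0.002 m); the robot touches nothing.
It fails at once if the square pendant is pressed hard (over 45 N from the fingers) (contact force between the fingers and square_pendant above 45 N).
It fails at once if the square pendant is lifted more than 5 mm or tipped over 0.15 rad (height (world z) of square_pendant above 0.025 m or angle between square_pendant's own z axis and vertical above 0.15 rad).
It fails at once if another pendant or its medallion is touched with over 0.5 N or moved more than 3 mm (contact force between any of the fingers, the arm and round_pendant above 0.5 N or distance of any of round_medal_top, flower_medal_top, drop_medal_top from where it was at the start of the episode above 0.003 m or contact force between any of the fingers, the arm and flower_pendant above 0.5 N or contact force between any of the fingers, the arm and drop_pendant above 0.5 N).
It fails at once if a tool or pot is moved more than 10 mm (distance of any of long_punch, short_punch, collar, hammer, punch_cup, small_pot, loupe from where it was at the start of the episode above 0.01 m).
It also fails if it takes over 32 s, if anything falls off the work surface, if the arm or the gripper's body presses on something with over 40 N, if the wrist force passes 120 N, or if a joint passes its speed limit or range.

## Working session

There is one attempt and no reset: what is moved stays moved. The work goes in short steps, Python scripts to look and compute and a tool call to move; the robot and the scene stay as the last step left them, time stands still between calls to the robot, and variables do not carry over. Pictures are saved under pics/ and viewed, and the job is handed in when it is done.

Besides the shell and the picture viewer there is one more tool, called after "Call:" by a JSON object that holds its "method" and its "body", one argument or row to a line. step_arm: Moves the arm, as the interface text tells. Its arguments: {"type":"object","properties":{"series":{"type":"array"},"squeeze":{"type":"number"}},"required":["series"]}

```bash
mkdir -p pics; ls; python3 - <<'E'
from cell import status, vision, workorder
import cv2
print(status.get_obs())
for n in ["scene","top","wrist"]:
    print(n,vision.camera_params(n))
for n in ["scene","top"]:
    im=vision.read_camera(n); cv2.imwrite(f"pics/{n}0.png",im[:,:,::-1])
E
```

```text
pics
{'time_s': 0.0, 'qpos': array([71.91146602, 18.43955893, -4.01449859, 83.17542538,  1.29283672,
       78.53953166, -3.26044801]), 'joint_velocities': array([ 0.03294422,  0.02809357,  0.04043322, -0.04323754,  0.0904676 ,
       -0.04624777, -0.04407904]), 'effort': array([-2.33952642e-04, -4.91287494e+01, -4.03860155e-01, -3.12530851e+01,
       -6.39660470e-02,  4.35347459e-02,  1.60704508e-04]), 'tool_pos': array([ 0.21026479, -0.61441434,  0.19445115]), 'tool_rot': array([-1.79890601e+02,  3.92386438e-03,  1.88964389e+01]), 'force': array([ 0.40748479, -0.064728  ,  0.39264806]), 'wrist_torque': array([-0.02528741,  0.00764766,  0.00909117]), 'grip_width': 0.08713017654068109}
scene {'fovy': 46.54654519744008, 'cx': 279.3439196391205, 'cy': 208.98777036192126, 'dist': array([-0.02763427,  0.        ,  0.        ,  0.        ,  0.        ]), 'eye': array([ 1.26192192, -0.26882522,  1.08939055]), 'orientation': array([-141.70212764,   -0.98636089,   71.61553099])}
top {'fovy': 49.7963802118979, 'cx': 282.88879224661906, 'cy': 203.95106409224312, 'dist': array([-0.13772355,  0.        ,  0.        ,  0.        ,  0.        ]), 'eye': array([0.35661521, 0.00682539, 1.368213  ]), 'orientation': array([-174.83271563,   -0.66803826,  -90.90862826])}
wrist {'fovy': 60.820489105866656, 'cx': 283.94182414439734, 'cy': 205.03824321681103, 'dist': array([-0.06036173,  0.        ,  0.        ,  0.        ,  0.        ]), 'tool_from_camera': array([[-3.71436812e-04, -9.56602865e-01, -2.91394612e-01,
         8.00053820e-02],
       [ 9.99999808e-01, -2.10963873e-04, -5.82125024e-04,
        -1.01644055e-03],
       [ 4.95388730e-04, -2.91394772e-01,  9.56602760e-01,
        -1.90204556e-01],
       [ 0.00000000e+00,  0.00000000e+00,  0.00000000e+00,
         1.00000000e+00]])}
```

View pics/top0.png

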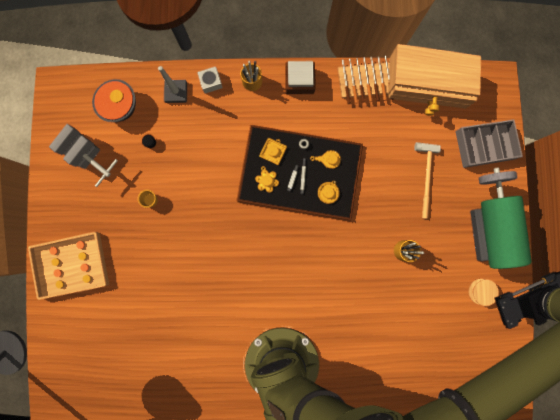

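View pics/scene0.png

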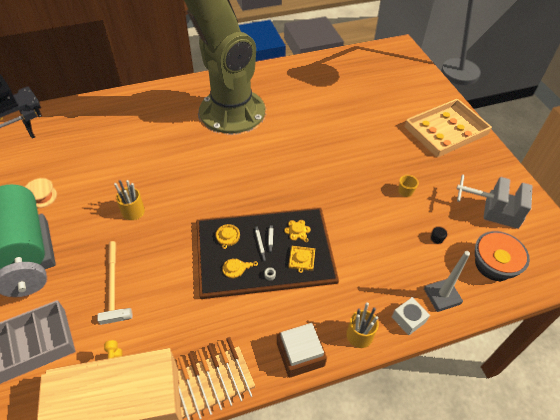

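The square pendant is at about (273,151) in the top view and (302,259) in the scene view. I'll enlarge both.

```bash
cat > h.py <<'E'
import numpy as np, cv2
from scipy.spatial.transform import Rotation as R
from cell import status, vision
def cam(n,obs=None):
    p=vision.camera_params(n); f=210/np.tan(np.radians(p['fovy']/2))
    K=np.array([[f,0,p['cx']],[0,f,p['cy']],[0,0,1]])
    if n=='wrist':
        T=np.eye(4);T[:3,:3]=R.from_euler('xyz',obs['tool_rot'],degrees=True).as_matrix();T[:3,3]=obs['tool_pos']
        T=T@p['tool_from_camera']; return K,p['dist'],T[:3,:3],T[:3,3]
    return K,p['dist'],R.from_euler('xyz',p['orientation'],degrees=True).as_matrix(),p['eye']
def w(c,uv,z):
    K,d,Rm,e=c
    q=cv2.undistortPoints(np.array([[uv]],float),K,d)[0,0]
    v=Rm@np.array([q[0],q[1],1]); return e+v*(z-e[2])/v[2]
def pix(c,P):
    K,d,Rm,e=c
    P=(np.atleast_2d(P)-e)@Rm
    return cv2.projectPoints(P,np.zeros(3),np.zeros(3),K,d)[0][:,0]
E
python3 - <<'E'
import cv2
a=cv2.imread('pics/top0.png')[115:225,230:370]; cv2.imwrite('pics/topc.png',cv2.resize(a,None,fx=5,fy=5,interpolation=cv2.INTER_CUBIC))
a=cv2.imread('pics/scene0.png')[200:300,190:340]; cv2.imwrite('pics/scenec.png',cv2.resize(a,None,fx=5,fy=5,interpolation=cv2.INTER_CUBIC))
E
```

```text
(no output)
```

View pics/topc.png

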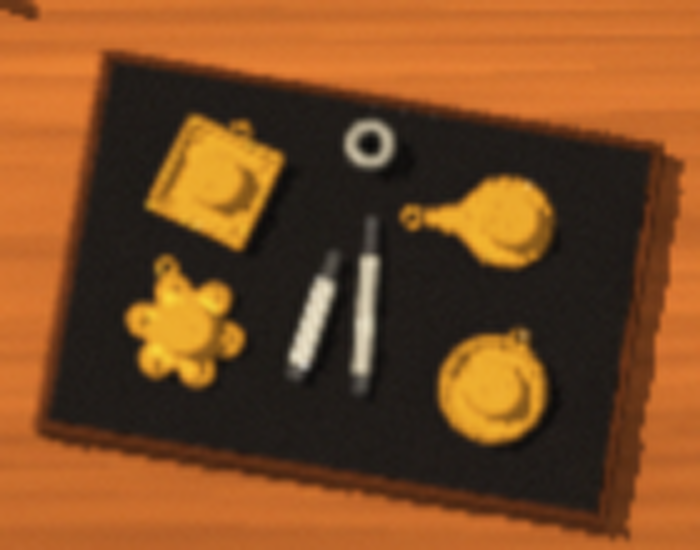

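View pics/scenec.png

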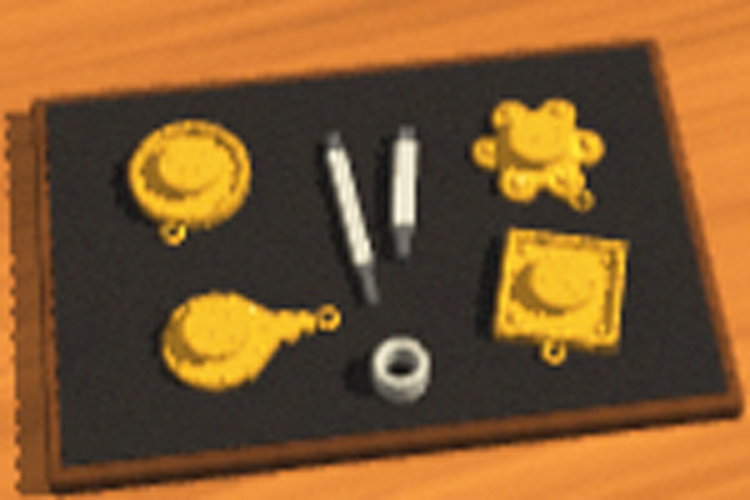

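In the top crop the square's rim corners are at about (190,115), (285,157), (240,250) and (148,205). In the scene crop they're at (510,228), (630,240), (612,355) and (492,338). The loops point toward +x.

```bash
python3 - <<'E'
from h import *
t=cam('top'); s=cam('scene')
f=lambda a,o:(np.array(a,float)+.5)/5-.5+np.array(o)
T=[(190,115),(285,157),(240,250),(148,205)]; S=[(510,228),(630,240),(612,355),(492,338)]
for c,L,o in ((t,T,(230,115)),(s,S,(190,200))):
    P=np.array([w(c,f(a,o),.031) for a in L])
    print(P.round(4),P.mean(0), np.linalg.norm(P-np.roll(P,1,0),axis=1)); d=P[0]-P[1]; print(np.degrees(np.arctan2(*(P-np.roll(P,1,0))[:,1::-1].T[0:2])))
for n,a in dict(med=(227,187),loop=(241,130),flower=(187,330),collar=(370,145),sp1=(333,255),sp2=(295,375),lp1=(371,220),lp2=(360,390),drop=(520,220),round=(497,388)).items(): print(n,w(t,f(a,(230,115)),.037).round(3))
for n,a in dict(med=(565,275),loop=(553,350),flower=(537,133),collar=(401,360)).items(): print(n,w(s,f(a,(190,200)),.037).round(3))
E
```

```text
[[ 0.6789  0.0322  0.031 ]
 [ 0.6522 -0.0246  0.031 ]
 [ 0.5958  0.0033  0.031 ]
 [ 0.624   0.0581  0.031 ]] [0.63773232 0.01724481 0.031     ] [0.06065732 0.06280405 0.06294725 0.06164181]
[ -25.22355818 -115.10610487  153.68447869   62.77784884]
[[ 0.5984  0.0046  0.031 ]
 [ 0.6246  0.0617  0.031 ]
 [ 0.6868  0.0282  0.031 ]
 [ 0.6589 -0.0261  0.031 ]] [0.64217571 0.01709042 0.031     ] [0.06781578 0.06282022 0.07066511 0.06105077]
[ 153.01865833   65.38612486  -28.37305082 -117.20046216]
med [0.633 0.011 0.037]
loop [0.668 0.002 0.037]
flower [0.547 0.035 0.037]
collar [ 0.658 -0.076  0.037]
sp1 [ 0.591 -0.052  0.037]
sp2 [ 0.519 -0.028  0.037]
lp1 [ 0.612 -0.075  0.037]
lp2 [ 0.51  -0.067  0.037]
drop [ 0.611 -0.165  0.037]
round [ 0.51  -0.148  0.037]
med [0.638 0.02  0.037]
loop [ 0.678 -0.001  0.037]
flower [0.549 0.037 0.037]
collar [ 0.661 -0.075  0.037]
```

Both cameras put the centre near (0.638, 0.017), and the side lengths are consistent with 62 mm. I'll lift, shut the fingers and move above it.

Call:
{"method": "step_arm", "body": {
  "series": [
    {"z": 0.04,"claw": 0},
    {"z": 0.08,"claw": 0},
    {"z": 0.12,"claw": 0},
    {"x": 0.02,"y": 0.03,"z": 0.14,"claw": 0},
    {"x": 0.04,"y": 0.06,"z": 0.14,"claw": 0},
    {"x": 0.06,"y": 0.09,"z": 0.14,"claw": 0},
    {"x": 0.08,"y": 0.12,"z": 0.14,"claw": 0},
    {"x": 0.1,"y": 0.15,"z": 0.14,"claw": 0},
    {"x": 0.12,"y": 0.18,"z": 0.14,"claw": 0},
    {"x": 0.14,"y": 0.21,"z": 0.14,"claw": 0},
    {"x": 0.16,"y": 0.24,"z": 0.14,"claw": 0},
    {"x": 0.18,"y": 0.27,"z": 0.14,"claw": 0}
  ],
  "squeeze": 20
}}

```text
invalid input
```

Call:
{"method": "step_arm", "body": {
  "series": [
    {"ax": 0,"ay": 0,"az": 0,"x": 0,"y": 0,"z": 0.04,"claw": 0},
    {"ax": 0,"ay": 0,"az": 0,"x": 0,"y": 0,"z": 0.08,"claw": 0},
    {"ax": 0,"ay": 0,"az": 0,"x": 0,"y": 0,"z": 0.12,"claw": 0},
    {"ax": 0,"ay": 0,"az": 0,"x": 0.02,"y": 0.03,"z": 0.14,"claw": 0},
    {"ax": 0,"ay": 0,"az": 0,"x": 0.04,"y": 0.06,"z": 0.14,"claw": 0},
    {"ax": 0,"ay": 0,"az": 0,"x": 0.06,"y": 0.09,"z": 0.14,"claw": 0},
    {"ax": 0,"ay": 0,"az": 0,"x": 0.08,"y": 0.12,"z": 0.14,"claw": 0},
    {"ax": 0,"ay": 0,"az": 0,"x": 0.1,"y": 0.15,"z": 0.14,"claw": 0},
    {"ax": 0,"ay": 0,"az": 0,"x": 0.12,"y": 0.18,"z": 0.14,"claw": 0},
    {"ax": 0,"ay": 0,"az": 0,"x": 0.14,"y": 0.21,"z": 0.14,"claw": 0},
    {"ax": 0,"ay": 0,"az": 0,"x": 0.16,"y": 0.24,"z": 0.14,"claw": 0},
    {"ax": 0,"ay": 0,"az": 0,"x": 0.18,"y": 0.27,"z": 0.14,"claw": 0}
  ],
  "squeeze": 20
}}

```text
time_s: 1.3
tool_pos: [0.3909, -0.3435, 0.3352]
tool_rot: [-180.0, 0.0, 18.9]
force: [0.4, 0.1, 0.5]
grip_width: 0.0028
```

Call:
{"method": "step_arm", "body": {
  "series": [
    {"ax": 0,"ay": 0,"az": 0,"x": 0.025,"y": 0.035,"z": 0,"claw": 0},
    {"ax": 0,"ay": 0,"az": 0,"x": 0.05,"y": 0.07,"z": 0,"claw": 0},
    {"ax": 0,"ay": 0,"az": 0,"x": 0.075,"y": 0.105,"z": 0,"claw": 0},
    {"ax": 0,"ay": 0,"az": 0,"x": 0.1,"y": 0.14,"z": -0.01,"claw": 0},
    {"ax": 0,"ay": 0,"az": 0,"x": 0.125,"y": 0.175,"z": -0.02,"claw": 0},
    {"ax": 0,"ay": 0,"az": 0,"x": 0.15,"y": 0.21,"z": -0.04,"claw": 0},
    {"ax": 0,"ay": 0,"az": 0,"x": 0.175,"y": 0.245,"z": -0.06,"claw": 0},
    {"ax": 0,"ay": 0,"az": 0,"x": 0.2,"y": 0.28,"z": -0.08,"claw": 0},
    {"ax": 0,"ay": 0,"az": 0,"x": 0.225,"y": 0.315,"z": -0.1,"claw": 0},
    {"ax": 0,"ay": 0,"az": 0,"x": 0.248,"y": 0.35,"z": -0.12,"claw": 0},
    {"ax": 0,"ay": 0,"az": 0,"x": 0.248,"y": 0.362,"z": -0.136,"claw": 0},
    {"ax": 0,"ay": 0,"az": 0,"x": 0.248,"y": 0.362,"z": -0.136,"claw": 0}
  ]
}}

```text
time_s: 2.5
tool_pos: [0.6363, 0.02, 0.1962]
tool_rot: [-179.8, 0.3, 19.2]
force: [-0.3, -0.2, -0.4]
grip_width: 0.0003
```

```bash
python3 - <<'E'
from h import *
import pickle
o=status.get_obs(); print(o['time_s'],o['tool_pos'],o['tool_rot'],o['force'],o['grip_width'])
im=vision.read_camera('wrist'); cv2.imwrite('pics/w1.png',im[:,:,::-1]); pickle.dump(o,open('o1.pkl','wb'))
E
```

```text
2.5 [0.63627461 0.02001073 0.19616202] [-179.80228631    0.31752561   19.18553628] [-0.25586054 -0.22149786 -0.40068928] 0.0003259846191752809
```

View pics/w1.png

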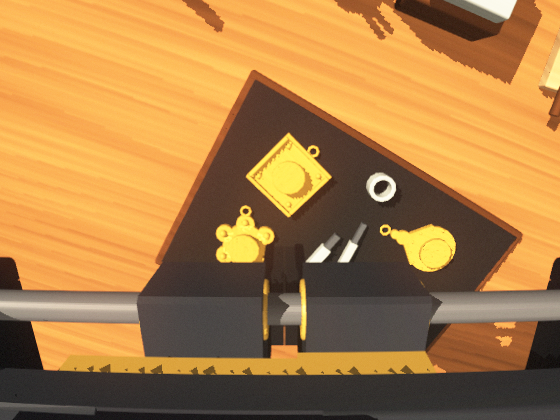

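```bash
python3 - <<'E'
from h import *
import pickle
o=status.get_obs(); print(o['time_s'],o['tool_pos'],o['tool_rot'],o['force'])
im=vision.read_camera('wrist'); cv2.imwrite('pics/w2.png',im[:,:,::-1]); pickle.dump(o,open('o2.pkl','wb'))
c=cam('wrist',o)
Rt=R.from_euler('xyz',o['tool_rot'],degrees=True).as_matrix()
for p in [(0,0,.008),(0,0,0),(0,.015,.008),(0,-.015,.008),(.0095,0,.008),(0,0,-.06)]:
    print(p,pix(c,o['tool_pos']+Rt@np.array(p)))
a=im[110:360,130:440,::-1]; cv2.imwrite('pics/w2c.png',cv2.resize(a,None,fx=2.4,fy=2.4,interpolation=cv2.INTER_CUBIC))
E
```

```text
2.55 [0.63718786 0.01713287 0.19808971] [-179.96403922    0.19968995   18.9893945 ] [-0.09322843 -0.57138896  0.57235954]
(0, 0, 0.008) [[285.85682557 236.57008009]]
(0, 0, 0) [[285.92097889 241.80092869]]
(0, 0.015, 0.008) [[311.04293687 236.55520555]]
(0, -0.015, 0.008) [[260.66934066 236.56605252]]
(0.0095, 0, 0.008) [[285.87672621 221.52603886]]
(0, 0, -0.06) [[286.60798645 298.02377444]]
```

View pics/w2c.png

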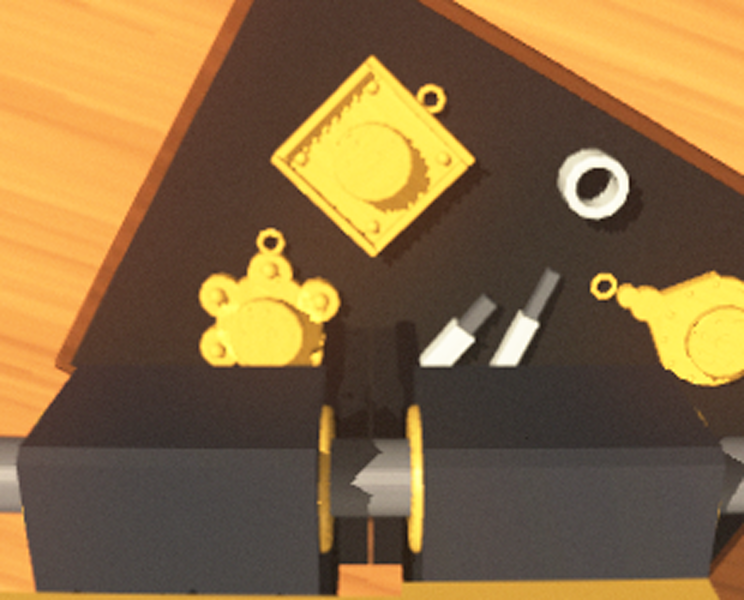

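Closed fingertips show at about (285,245). The square's corners in the crop are about (373,55), (475,158), (372,257) and (271,158), with the medallion top centre near (374,163).

```bash
python3 - <<'E'
from h import *
import pickle
o=pickle.load(open('o2.pkl','rb')); c=cam('wrist',o)
f=lambda a:(np.array(a,float)+.5)/2.4-.5+np.array((130,110))
P=np.array([w(c,f(a),.031) for a in [(373,55),(475,158),(372,257),(271,158)]])
print(P.round(4),P.mean(0),np.linalg.norm(P-np.roll(P,1,0),axis=1))
print(w(c,f((374,163)),.037))
E
```

```text
[[ 0.6799  0.032   0.031 ]
 [ 0.6532 -0.0231  0.031 ]
 [ 0.5969  0.0038  0.031 ]
 [ 0.625   0.0589  0.031 ]] [0.63872691 0.01790382 0.031     ] [0.06115854 0.06119353 0.0623597  0.06179246]
[0.63840075 0.01724495 0.037     ]
```

The wrist view agrees: (0.638, 0.0175), with sides of 61 to 62 mm. Now I'll descend to about 6 mm above the medallion.

Call:
{"method": "step_arm", "body": {
  "series": [
    {"ax": 0,"ay": 0,"az": 0,"x": 0,"y": 0,"z": -0.03,"claw": 0},
    {"ax": 0,"ay": 0,"az": 0,"x": 0,"y": 0,"z": -0.06,"claw": 0},
    {"ax": 0,"ay": 0,"az": 0,"x": 0,"y": 0,"z": -0.09,"claw": 0},
    {"ax": 0,"ay": 0,"az": 0,"x": 0,"y": 0,"z": -0.11,"claw": 0},
    {"ax": 0,"ay": 0,"az": 0,"x": 0,"y": 0,"z": -0.125,"claw": 0},
    {"ax": 0,"ay": 0,"az": 0,"x": 0,"y": 0,"z": -0.135,"claw": 0},
    {"ax": 0,"ay": 0,"az": 0,"x": 0,"y": 0,"z": -0.142,"claw": 0},
    {"ax": 0,"ay": 0,"az": 0,"x": 0,"y": 0,"z": -0.147,"claw": 0},
    {"ax": 0,"ay": 0,"az": 0,"x": 0,"y": 0,"z": -0.147,"claw": 0},
    {"ax": 0,"ay": 0,"az": 0,"x": 0,"y": 0,"z": -0.147,"claw": 0}
  ]
}}

```text
time_s: 3.6
tool_pos: [0.639, 0.0171, 0.0533]
tool_rot: [180.0, -0.1, 18.9]
force: [-0.3, 0.2, 0.3]
grip_width: 0.0003
```

```bash
python3 - <<'E'
from h import *
o=status.get_obs(); print(o['time_s'],o['tool_pos'],o['tool_rot'],o['force'])
a=vision.read_camera('scene')[200:300,240:340,::-1]
b=vision.read_camera('wrist')[110:310,180:380,::-1]
r=lambda x:cv2.resize(x,(400,400),interpolation=cv2.INTER_CUBIC)
cv2.imwrite('pics/h3.png',np.hstack([r(a),r(b)]))
E
```

```text
3.6 [0.63896962 0.01711604 0.0532632 ] [ 1.79976365e+02 -5.36835052e-02  1.89013017e+01] [-0.31109997  0.15456809  0.28430421]
```

View pics/h3.png

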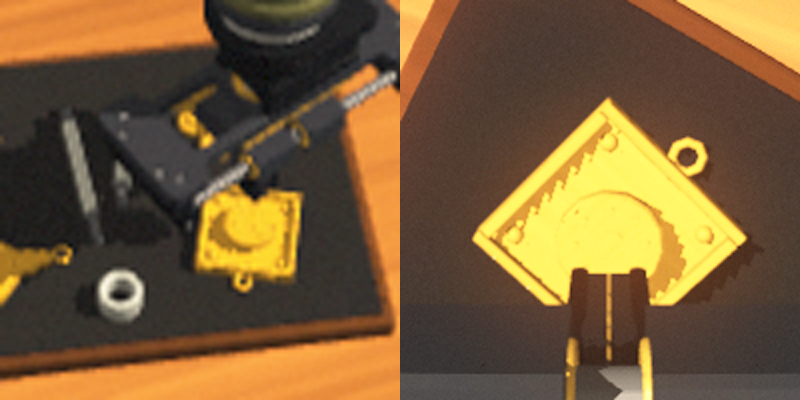

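```bash
python3 - <<'E'
from h import *
o=status.get_obs(); print(o['time_s'],o['qpos'])
s=cam('scene'); c=cam('wrist',o)
Rt=R.from_euler('xyz',o['tool_rot'],degrees=True).as_matrix()
tip=o['tool_pos']+Rt@[0,0,.008]
print(tip,'scene crop',(pix(s,tip)-[240,200])*4,'disc',(pix(s,[.638,.0175,.037])-[240,200])*4)
for q in [(0,0,.008),(.0095,.015,.008),(.0095,-.015,.008)]:
  print(q,(pix(c,o['tool_pos']+Rt@np.array(q))-[180,110])*2+[400,0])
print('disc',(pix(c,[.638,.0175,.037])-[180,110])*2+[400,0])
im=vision.read_camera('scene')[190:290,250:350,::-1]
cv2.imwrite('pics/s4.png',cv2.resize(im,(600,600),interpolation=cv2.INTER_CUBIC))
im=vision.read_camera('wrist')[150:350,180:380,::-1]
cv2.imwrite('pics/w4.png',cv2.resize(im,(600,600),interpolation=cv2.INTER_CUBIC))
E
```

```text
3.7 [ 22.26515625  26.58137777 -33.47463347  93.12221444  15.81797892
  65.01152827 -86.23506669]
[0.63904433 0.01716826 0.04533135] scene crop [[246.88393675 213.64922579]] disc [[246.11902525 219.34239852]]
(0, 0, 0.008) [[611.71659502 253.1529789 ]]
(0.0095, 0.015, 0.008) [[662.80883131 223.04413152]]
(0.0095, -0.015, 0.008) [[560.70105075 223.06603558]]
disc [[609.46626919 245.71466697]]
```

View pics/s4.png

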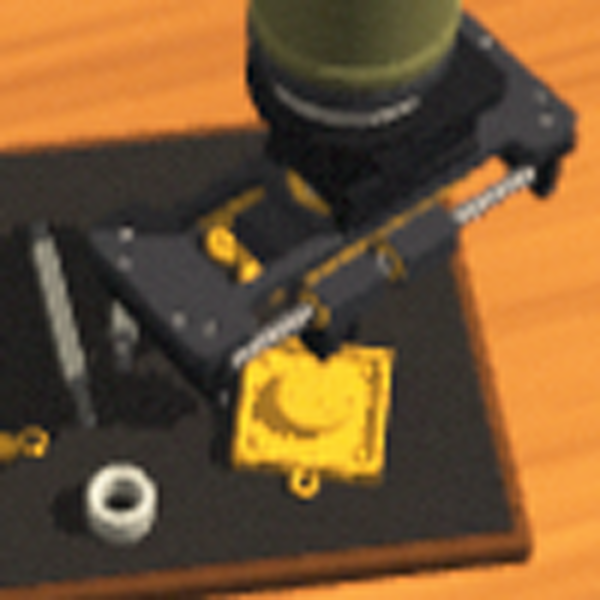

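View pics/w4.png

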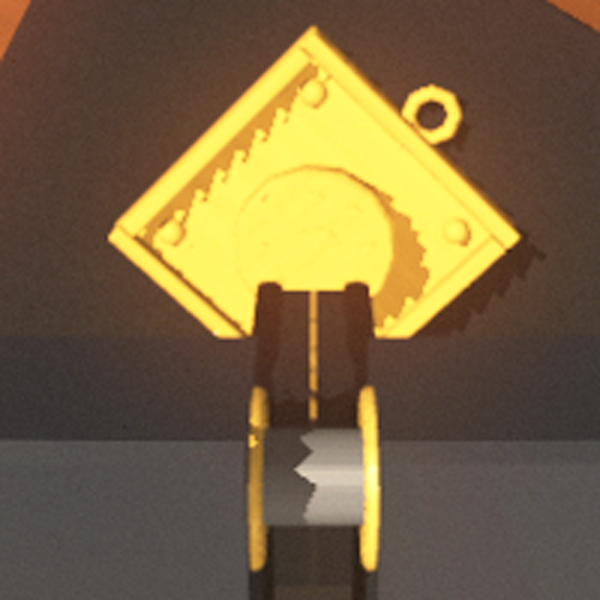

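```bash
python3 - <<'E'
from h import *
o=status.get_obs(); s=cam('scene'); c=cam('wrist',o)
Rt=R.from_euler('xyz',o['tool_rot'],degrees=True).as_matrix()
def ray(c,uv):
    a=w(c,uv,.3) ; b=w(c,uv,.0); d=b-a; return c[3],d/np.linalg.norm(d)
for sv in (247,248,249,250):
    (p,d),(q,e)=ray(c,(284.3,245.7)),ray(s,(303.3,sv))
    t=np.linalg.lstsq(np.c_[d,-e],q-p,rcond=None)[0]; A=p+t[0]*d;B=q+t[1]*e
    print(sv,A,B,'tool',Rt.T@((A+B)/2-o['tool_pos']))
E
```

```text
247 [0.64554346 0.02043615 0.07579508] [0.6416608  0.01856985 0.07764525] tool [ 0.00525391 -0.00068727 -0.02357645]
248 [0.64401112 0.01990794 0.07204656] [0.6417168  0.01881748 0.07313811] tool [ 0.00450673 -0.00079548 -0.01944928]
249 [0.64248372 0.01938142 0.06831015] [0.64179354 0.01905712 0.06863798] tool [ 0.00377068 -0.00089654 -0.01533165]
250 [0.64096159 0.01885673 0.06458661] [0.64189136 0.01928858 0.06414567] tool [ 0.00304607 -0.00099032 -0.01122435]
```

Triangulated, the visible fingertip is laterally centred, but it looks higher than the quoted 8 mm ahead of the TCP. I'll approach with slow steps and watch the force, instead of relying on either number.

Call:
{"method": "step_arm", "body": {
  "series": [
    {"ax": 0,"ay": 0,"az": 0,"x": 0,"y": 0,"z": -0.0015,"claw": 0},
    {"ax": 0,"ay": 0,"az": 0,"x": 0,"y": 0,"z": -0.003,"claw": 0},
    {"ax": 0,"ay": 0,"az": 0,"x": 0,"y": 0,"z": -0.0045,"claw": 0},
    {"ax": 0,"ay": 0,"az": 0,"x": 0,"y": 0,"z": -0.006,"claw": 0},
    {"ax": 0,"ay": 0,"az": 0,"x": 0,"y": 0,"z": -0.0075,"claw": 0},
    {"ax": 0,"ay": 0,"az": 0,"x": 0,"y": 0,"z": -0.009,"claw": 0},
    {"ax": 0,"ay": 0,"az": 0,"x": 0,"y": 0,"z": -0.009,"claw": 0}
  ]
}}

```text
time_s: 4.5
tool_pos: [0.6383, 0.017, 0.0433]
tool_rot: [-180.0, 0.0, 18.9]
force: [0.1, 0.2, 0.4]
grip_width: 0.0004
```

```bash
python3 - <<'E'
from h import *
o=status.get_obs(); print(o['time_s'],o['tool_pos'],o['tool_rot'],o['force'])
a=vision.read_camera('scene')[200:300,240:340,::-1]
b=vision.read_camera('wrist')[110:310,180:380,::-1]
r=lambda x:cv2.resize(x,(400,400),interpolation=cv2.INTER_CUBIC)
cv2.imwrite('pics/h5.png',np.hstack([r(a),r(b)]))
E
```

```text
4.5 [0.63828756 0.01697558 0.04326601] [-1.79994984e+02  2.74360327e-02  1.88978920e+01] [0.10519268 0.16534907 0.36858233]
```

View pics/h5.png

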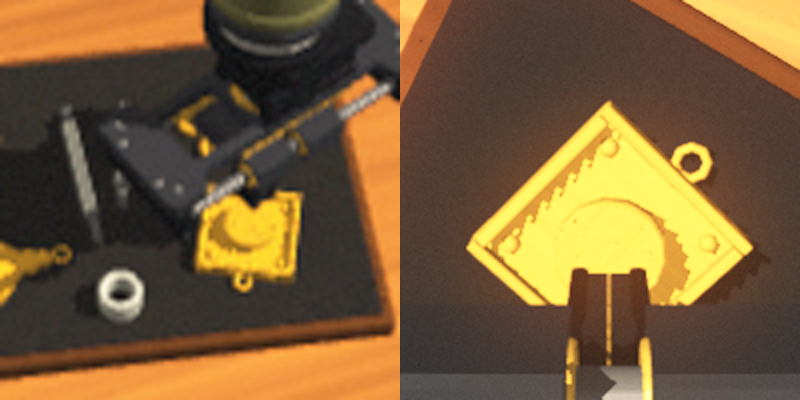

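No contact at the nominal tip height, so the tips really are higher. I'll continue in chunks of 5 mm or less, which is under the medallion's travel.

Call:
{"method": "step_arm", "body": {
  "series": [
    {"ax": 0,"ay": 0,"az": 0,"x": 0,"y": 0,"z": -0.0015,"claw": 0},
    {"ax": 0,"ay": 0,"az": 0,"x": 0,"y": 0,"z": -0.003,"claw": 0},
    {"ax": 0,"ay": 0,"az": 0,"x": 0,"y": 0,"z": -0.004,"claw": 0},
    {"ax": 0,"ay": 0,"az": 0,"x": 0,"y": 0,"z": -0.005,"claw": 0}
  ]
}}

```text
time_s: 5.0
tool_pos: [0.6385, 0.017, 0.0385]
tool_rot: [180.0, 0.0, 18.9]
force: [-0.1, 1.0, 0.1]
grip_width: 0.0009
```

Call:
{"method": "step_arm", "body": {
  "series": [
    {"ax": 0,"ay": 0,"az": 0,"x": 0,"y": 0,"z": -0.001,"claw": 0},
    {"ax": 0,"ay": 0,"az": 0,"x": 0,"y": 0,"z": -0.002,"claw": 0},
    {"ax": 0,"ay": 0,"az": 0,"x": 0,"y": 0,"z": -0.003,"claw": 0}
  ]
}}

```text
time_s: 5.3
tool_pos: [0.6385, 0.017, 0.0355]
tool_rot: [180.0, 0.0, 18.9]
force: [-0.2, -1.2, -0.0]
grip_width: 0.0004
```

```bash
python3 - <<'E'
from h import *
o=status.get_obs(); print(o['time_s'],o['tool_pos'],o['tool_rot'],o['force'],o['wrist_torque'],o['grip_width'])
a=vision.read_camera('scene')[200:300,240:340,::-1]
b=vision.read_camera('wrist')[110:310,180:380,::-1]
r=lambda x:cv2.resize(x,(400,400),interpolation=cv2.INTER_CUBIC)
cv2.imwrite('pics/h6.png',np.hstack([r(a),r(b)]))
E
```

```text
5.3 [0.63847884 0.0170265  0.03547925] [1.79996076e+02 2.86343447e-03 1.88995677e+01] [-0.2490699  -1.22568079 -0.03215876] [-0.03046588 -0.00737775  0.01229701] 0.00042762594442495523
```

View pics/h6.png

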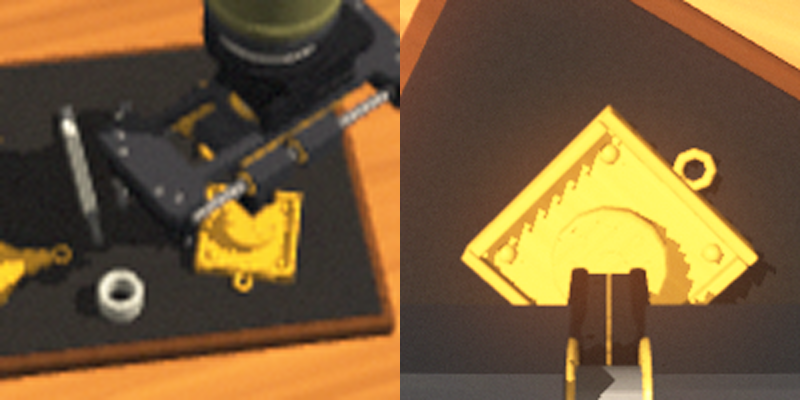

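No contact at TCP z = 0.0355 either. I'll overlay projected tool points to see where the real tip lies along the tool axis.

```bash
python3 - <<'E'
from h import *
o=status.get_obs(); s=cam('scene'); c=cam('wrist',o)
Rt=R.from_euler('xyz',o['tool_rot'],degrees=True).as_matrix()
T=lambda q:o['tool_pos']+Rt@np.array(q)
def draw(n,cm,x0,y0,sz,k):
    im=vision.read_camera(n)[y0:y0+sz,x0:x0+sz,::-1]
    im=cv2.resize(im,None,fx=k,fy=k,interpolation=cv2.INTER_CUBIC)
    raw=im.copy()
    for z,col in ((.008,(0,0,255)),(-.011,(0,255,0)),(-.03,(255,0,0)),(-.062,(255,0,255))):
        P=[T((a,b,z)) for a,b in ((.0095,.015),(.0095,-.015),(-.0095,-.015),(-.0095,.015))]
        q=((pix(cm,P)-[x0,y0]+.5)*k).astype(int)
        cv2.polylines(im,[q],True,col,1)
    return np.hstack([raw,im])
cv2.imwrite('pics/s7.png',draw('scene',s,265,205,70,5.7))
cv2.imwrite('pics/w7.png',draw('wrist',c,200,170,180,2.2))
print(o['tool_pos'])
E
```

```text
[0.63837292 0.01699238 0.03542389]
```

View pics/s7.png

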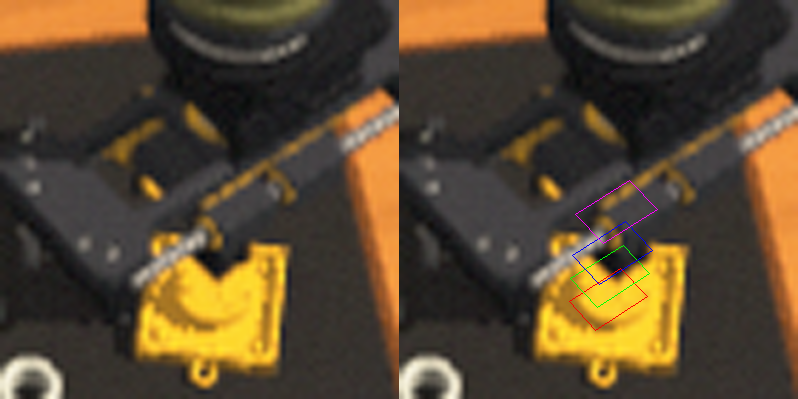

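View pics/w7.png

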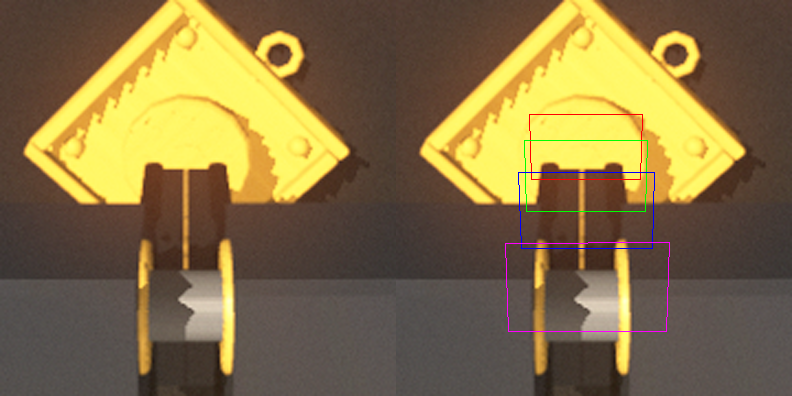

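```bash
python3 - <<'E'
from h import *
o=status.get_obs(); s=cam('scene')
Rt=R.from_euler('xyz',o['tool_rot'],degrees=True).as_matrix()
T=lambda q:o['tool_pos']+Rt@np.array(q)
im=vision.read_camera('scene')[190:290,230:360,::-1]; k=6
im=cv2.resize(im,None,fx=k,fy=k,interpolation=cv2.INTER_CUBIC)
for z,col in ((-.03,(255,0,0)),(-.062,(255,0,255)),(-.08,(0,255,0)),(-.1,(0,255,255))):
    P=[T((a,b,z)) for a,b in ((.0375,.095),(.0375,-.095),(-.0375,-.095),(-.0375,.095))]
    cv2.polylines(im,[((pix(s,P)-[230,190]+.5)*k).astype(int)],True,col,1)
cv2.imwrite('pics/s8.png',im)
E
```

```text
(no output)
```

View pics/s8.png

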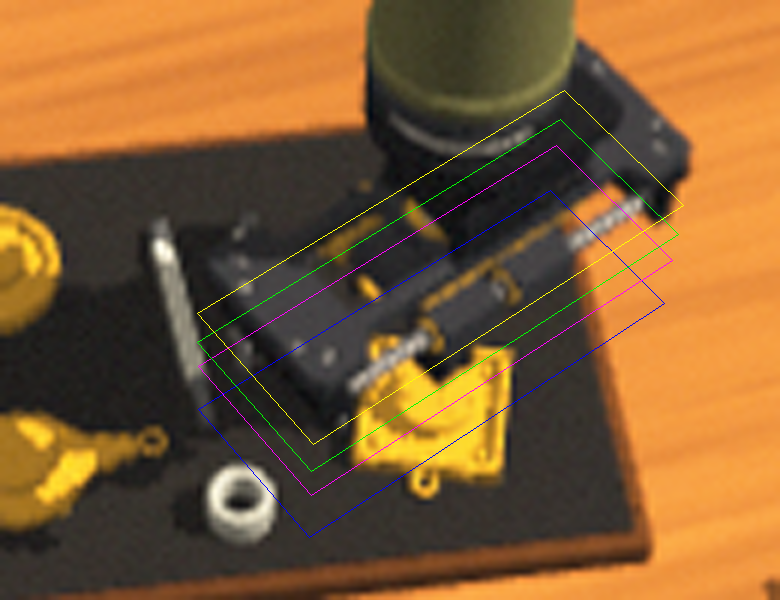

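The whole gripper, body included, sits about 35 mm further back than the quoted tool length. Both cameras agree on this. It leaves the tip at about z = 0.062 now, and the body stays high with good clearance. I'll descend 12 mm, then slowly.

Call:
{"method": "step_arm", "body": {
  "series": [
    {"ax": 0,"ay": 0,"az": 0,"x": 0,"y": 0,"z": -0.002,"claw": 0},
    {"ax": 0,"ay": 0,"az": 0,"x": 0,"y": 0,"z": -0.004,"claw": 0},
    {"ax": 0,"ay": 0,"az": 0,"x": 0,"y": 0,"z": -0.006,"claw": 0},
    {"ax": 0,"ay": 0,"az": 0,"x": 0,"y": 0,"z": -0.008,"claw": 0},
    {"ax": 0,"ay": 0,"az": 0,"x": 0,"y": 0,"z": -0.01,"claw": 0},
    {"ax": 0,"ay": 0,"az": 0,"x": 0,"y": 0,"z": -0.012,"claw": 0},
    {"ax": 0,"ay": 0,"az": 0,"x": 0,"y": 0,"z": -0.012,"claw": 0}
  ]
}}

```text
time_s: 6.25
tool_pos: [0.6382, 0.017, 0.0232]
tool_rot: [-180.0, 0.0, 18.9]
force: [-0.1, -0.4, -1.0]
grip_width: 0.0003
```

```bash
python3 - <<'E'
from h import *
o=status.get_obs(); print(o['time_s'],o['tool_pos'],o['tool_rot'],o['force'],o['wrist_torque'],o['grip_width'])
a=vision.read_camera('scene')[200:300,240:340,::-1]
b=vision.read_camera('wrist')[150:350,180:380,::-1]
r=lambda x:cv2.resize(x,(400,400),interpolation=cv2.INTER_CUBIC)
cv2.imwrite('pics/h9.png',np.hstack([r(a),r(b)]))
E
```

```text
6.25 [0.63821653 0.01697386 0.02318348] [-1.79991806e+02  3.54645514e-02  1.88991276e+01] [-0.11744807 -0.38870947 -0.98254649] [-0.04883319  0.06421649  0.01031434] 0.00029131043470836547
```

View pics/h9.png

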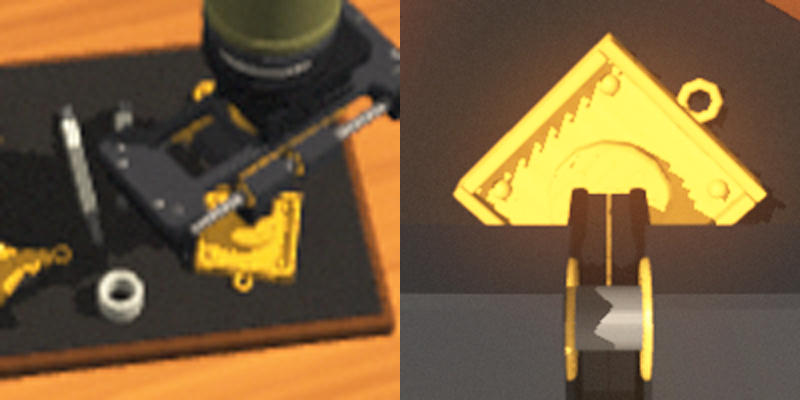

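Still free, with the force within noise, and the fingertips are converging on the disc. The next step is 5 mm slowly, with a check after.

Call:
{"method": "step_arm", "body": {
  "series": [
    {"ax": 0,"ay": 0,"az": 0,"x": 0,"y": 0,"z": -0.0015,"claw": 0},
    {"ax": 0,"ay": 0,"az": 0,"x": 0,"y": 0,"z": -0.003,"claw": 0},
    {"ax": 0,"ay": 0,"az": 0,"x": 0,"y": 0,"z": -0.0045,"claw": 0}
  ]
}}

```text
time_s: 6.65
tool_pos: [0.6385, 0.017, 0.019]
tool_rot: [180.0, 0.0, 18.9]
force: [-0.0, -0.2, -0.4]
grip_width: 0.0004
```

Call:
{"method": "step_arm", "body": {
  "series": [
    {"ax": 0,"ay": 0,"az": 0,"x": 0,"y": 0,"z": -0.001,"claw": 0},
    {"ax": 0,"ay": 0,"az": 0,"x": 0,"y": 0,"z": -0.002,"claw": 0}
  ]
}}

```text
time_s: 6.85
tool_pos: [0.6384, 0.017, 0.0169]
tool_rot: [180.0, 0.0, 18.9]
force: [-0.2, -0.2, -0.2]
grip_width: 0.0004
```

Call:
{"method": "step_arm", "body": {
  "series": [
    {"ax": 0,"ay": 0,"az": 0,"x": 0,"y": 0,"z": -0.001,"claw": 0},
    {"ax": 0,"ay": 0,"az": 0,"x": 0,"y": 0,"z": -0.002,"claw": 0}
  ]
}}

```text
time_s: 7.05
tool_pos: [0.6385, 0.017, 0.015]
tool_rot: [180.0, 0.0, 18.9]
force: [0.2, 0.2, -0.3]
grip_width: 0.0002
```

```bash
python3 - <<'E'
from h import *
o=status.get_obs(); print(o['time_s'],o['tool_pos'],o['force'],o['wrist_torque'])
s=cam('scene'); c=cam('wrist',o)
a=vision.read_camera('scene')[220:280,265:325,::-1]
b=vision.read_camera('wrist')[170:290,220:340,::-1]
r=lambda x:cv2.resize(x,(400,400),interpolation=cv2.INTER_CUBIC)
cv2.imwrite('pics/h10.png',np.hstack([r(a),r(b)]))
E
```

```text
7.05 [0.63848364 0.01702073 0.01501297] [ 0.1561906  0.1786162 -0.3303322] [0.01357229 0.00732346 0.00256383]
```

View pics/h10.png

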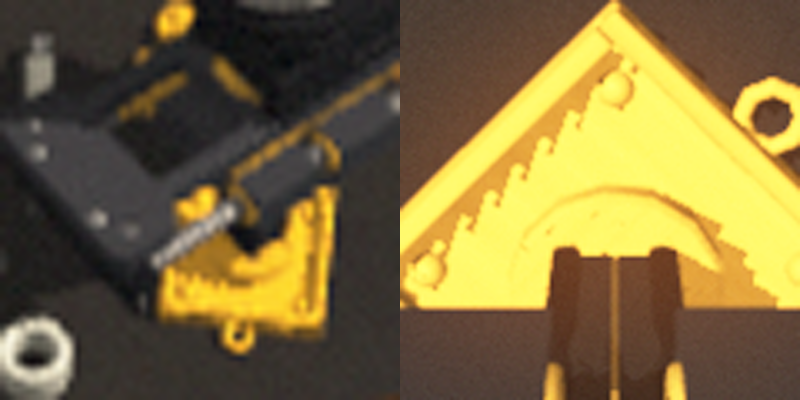

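Very close now: the finger's front edge is about 9 mm inside the disc's front edge. I'll continue at 10 mm/s in 2 to 3 mm pieces.

Call:
{"method": "step_arm", "body": {
  "series": [
    {"ax": 0,"ay": 0,"az": 0,"x": 0,"y": 0,"z": -0.001,"claw": 0},
    {"ax": 0,"ay": 0,"az": 0,"x": 0,"y": 0,"z": -0.002,"claw": 0},
    {"ax": 0,"ay": 0,"az": 0,"x": 0,"y": 0,"z": -0.003,"claw": 0}
  ]
}}

```text
time_s: 7.45
tool_pos: [0.6385, 0.017, 0.012]
tool_rot: [180.0, -0.0, 18.9]
force: [-0.1, 0.3, -0.1]
grip_width: 0.0008
```

Call:
{"method": "step_arm", "body": {
  "series": [
    {"ax": 0,"ay": 0,"az": 0,"x": 0,"y": 0,"z": -0.001,"claw": 0},
    {"ax": 0,"ay": 0,"az": 0,"x": 0,"y": 0,"z": -0.002,"claw": 0}
  ]
}}

```text
time_s: 7.65
tool_pos: [0.6385, 0.017, 0.0103]
tool_rot: [180.0, 0.0, 18.9]
force: [-1.3, -1.3, 3.2]
grip_width: 0.0005
```

Contact: Fz is 3.2 N at TCP z = 0.0103. I'll press on slowly and check each step.

Call:
{"method": "step_arm", "body": {
  "series": [
    {"ax": 0,"ay": 0,"az": 0,"x": 0,"y": 0,"z": -0.001,"claw": 0},
    {"ax": 0,"ay": 0,"az": 0,"x": 0,"y": 0,"z": -0.002,"claw": 0}
  ]
}}

```text
time_s: 7.85
tool_pos: [0.6385, 0.017, 0.0085]
tool_rot: [180.0, 0.0, 18.9]
force: [-1.8, -0.6, 3.3]
grip_width: 0.0007
```

Call:
{"method": "step_arm", "body": {
  "series": [
    {"ax": 0,"ay": 0,"az": 0,"x": 0,"y": 0,"z": -0.001,"claw": 0}
  ]
}}

```text
time_s: 7.95
tool_pos: [0.6385, 0.017, 0.0073]
tool_rot: [180.0, 0.0, 18.9]
force: [-2.2, -0.1, 4.4]
grip_width: 0.0006
```

Call:
{"method": "step_arm", "body": {
  "series": [
    {"ax": 0,"ay": 0,"az": 0,"x": 0,"y": 0,"z": -0.001,"claw": 0}
  ]
}}

```text
time_s: 8.05
tool_pos: [0.6385, 0.017, 0.0062]
tool_rot: [180.0, 0.0, 18.9]
force: [-1.1, -0.4, 4.2]
grip_width: 0.0006
```

Call:
{"method": "step_arm", "body": {
  "series": [
    {"ax": 0,"ay": 0,"az": 0,"x": 0,"y": 0,"z": -0.0007,"claw": 0}
  ]
}}

```text
time_s: 8.15
tool_pos: [0.6385, 0.017, 0.0055]
tool_rot: [180.0, -0.0, 18.9]
force: [-2.7, -0.8, 9.0]
grip_width: 0.0004
```

Call:
{"method": "step_arm", "body": {
  "series": [
    {"ax": 0,"ay": 0,"az": 0,"x": 0,"y": 0,"z": -0.0005,"claw": 0}
  ]
}}

```text
time_s: 8.25
tool_pos: [0.6385, 0.017, 0.0054]
tool_rot: [180.0, 0.0, 18.9]
force: [-3.5, 0.6, 9.6]
grip_width: 0.0005
```

The force has risen and z has stalled, so this looks like the hard stop. I'll confirm with one more small push.

Call:
{"method": "step_arm", "body": {
  "series": [
    {"ax": 0,"ay": 0,"az": 0,"x": 0,"y": 0,"z": -0.0004,"claw": 0},
    {"ax": 0,"ay": 0,"az": 0,"x": 0,"y": 0,"z": -0.0004,"claw": 0}
  ]
}}

```text
time_s: 8.45
tool_pos: [0.6385, 0.017, 0.0054]
tool_rot: [180.0, 0.0, 18.9]
force: [-4.3, -1.2, 9.5]
grip_width: 0.0008
```

It holds at 0.0054 m with about 10 N, so the medallion is home. Contact began at about 0.0105 to 0.012, which fits 5 to 6 mm of travel. Drawing back straight up.

Call:
{"method": "step_arm", "body": {
  "series": [
    {"ax": 0,"ay": 0,"az": 0,"x": 0,"y": 0,"z": 0.002,"claw": 0},
    {"ax": 0,"ay": 0,"az": 0,"x": 0,"y": 0,"z": 0.006,"claw": 0},
    {"ax": 0,"ay": 0,"az": 0,"x": 0,"y": 0,"z": 0.015,"claw": 0},
    {"ax": 0,"ay": 0,"az": 0,"x": 0,"y": 0,"z": 0.04,"claw": 0},
    {"ax": 0,"ay": 0,"az": 0,"x": 0,"y": 0,"z": 0.07,"claw": 0},
    {"ax": 0,"ay": 0,"az": 0,"x": 0,"y": 0,"z": 0.1,"claw": 0},
    {"ax": 0,"ay": 0,"az": 0,"x": 0,"y": 0,"z": 0.13,"claw": 0},
    {"ax": 0,"ay": 0,"az": 0,"x": 0,"y": 0,"z": 0.16,"claw": 0},
    {"ax": 0,"ay": 0,"az": 0,"x": 0,"y": 0,"z": 0.18,"claw": 0},
    {"ax": 0,"ay": 0,"az": 0,"x": 0,"y": 0,"z": 0.195,"claw": 0},
    {"ax": 0,"ay": 0,"az": 0,"x": 0,"y": 0,"z": 0.195,"claw": 0},
    {"ax": 0,"ay": 0,"az": 0,"x": 0,"y": 0,"z": 0.195,"claw": 0}
  ]
}}

```text
time_s: 9.65
tool_pos: [0.6382, 0.0169, 0.1988]
tool_rot: [-180.0, 0.0, 18.9]
force: [-0.0, -0.1, -0.4]
grip_width: 0.0003
```

```bash
python3 - <<'E'
from h import *
import pickle
o=status.get_obs(); print(o['time_s'],o['tool_pos'],o['tool_rot'],o['force'])
im=vision.read_camera('wrist'); pickle.dump(o,open('o11.pkl','wb'))
s=vision.read_camera('scene')[:,:,::-1]; cv2.imwrite('pics/s11.png',s)
a=im[110:360,130:440,::-1]; cv2.imwrite('pics/w11.png',cv2.resize(a,None,fx=2.4,fy=2.4,interpolation=cv2.INTER_CUBIC))
E
```

```text
9.65 [0.63817281 0.01694776 0.19882471] [-1.79995126e+02  4.38147734e-02  1.89007741e+01] [-0.02229827 -0.11297949 -0.41523871]
```

View pics/w11.png

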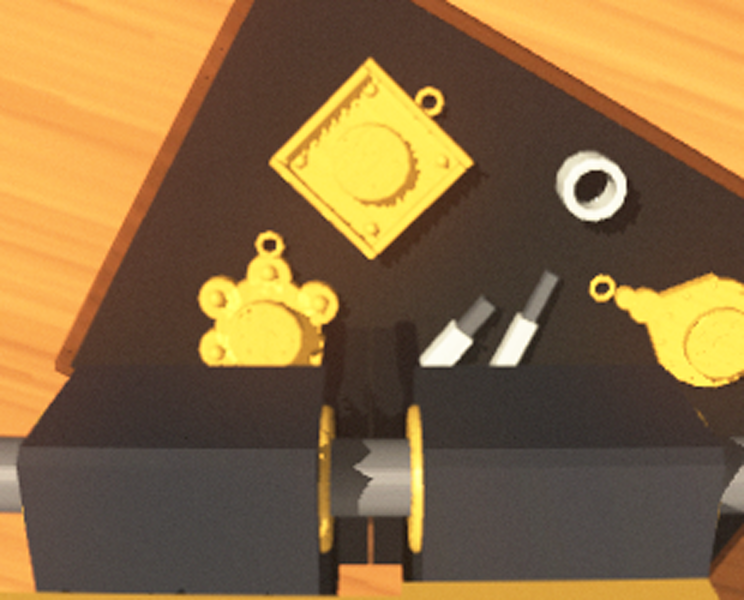

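View pics/s11.png

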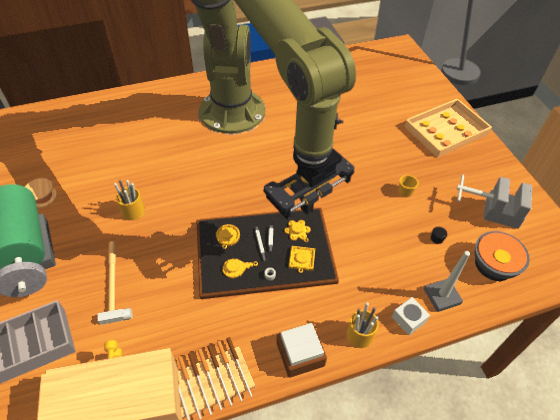

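The medallion's shadow has narrowed from about 30 px to 15 px, so it is sitting lower. The pendant's corners are within about 2 px of before, and nothing else has moved. Handing in.

```bash
python3 -c "
from cell import workorder; print(workorder.sign_off())"
```

```text
the job is handed in; nothing more can be done
None
```

I pressed the square pendant's medallion home with the closed fingertips, drew the hand straight back up, and handed the job in at about 9.8 s. The hand-in reported no verdict, so the results below are my own checks.

- **Pressing:** The last 5 mm went down at about 10 mm/s, with the medallion sliding at 3–4 N. It stopped hard, with the height unchanged through two further small pushes. The highest reading between steps was about 10 N upward and 4 N sideways, well under the 45 N limit.
- **After the press:** The medallion's shadow is clearly shorter. The square pendant's corners are within about 2 enlarged-picture pixels (under 1 mm) of before. The other pendants, tools and pots look unmoved, judged by eye from the scene and wrist pictures. The wrist force is back to noise, so nothing is being touched.
- **Clearance:** The tool centre point is at z = 0.199, about 165 mm above the medallion.

**One mismatch:** the fingertips are not where the tool description puts them. They touched about 35 mm later than its 8 mm figure implies, so the real tips sit about 27 mm behind the tool centre point. Two camera views showed the same offset beforehand, so I went down in small steps, watching the force. If the grasp point is further back too, the clearance only gets larger.

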